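# Fit a cover plate over the studs of a belt tensioner and lock it with the keeper

## Task

Fit the steel cover plate with the grip bar onto the belt-tensioner base: first rest it lightly on the tops of the two studs for a moment, with its holes short of them towards the robot's end of the slots, then keep gentle contact and slide it along the slots until both holes drop over the studs, and seat it flat on the deck. Then push the sliding keeper fully home over the end of the plate, let go, and leave everything else on the bench where it is.

Things in the scene. Friction and masses are not known exactly. Their poses are not given: they have to be found in the camera images.
- cover: Loose bright steel plate 100 (x) by 120 (y) by 8 mm, about 0.45 kg, flat on the bench at the start. Origin: centre of its underside; z up. Two round through holes, 13 mm diameter, at (0, -32) and (0, +32) mm. On its middle stands a grip bar 14 mm thick (x), 36 mm long (y), its top 54 mm above the underside. A half turn about z makes no difference.
- base: Belt-tensioner base, an aluminium block fixed to the bench. Origin: at bench height under the middle of the deck. The plate goes on with its x axis along the base's x axis (either way round) and its origin on the line y = 0; its underside is 57 mm above the bench while it rests on the stud tops, 45 mm when seated on the deck.
- deck (a point): Middle of the base's flat deck, 45 mm above the bench, axes as the base's; deck 150 (x) by 136 mm (y). From slots along x at y = -32 and +32 mm stand two steel studs, 10 mm diameter, 12 mm above the deck, rims bevelled 0.8 mm. Both stand at the same x, on a stiff carriage anywhere from x = -19 to +19 mm (slots -35 to +35); this setting is not measured and must be felt or seen.
- step (a point): Middle of the top of the base's raised step, 55 mm above the bench, at y = +103 mm of the base (step from y = +68 to +138 mm). It carries the keeper between two guide strips at x = -37 to -25 and +25 to +37 mm, y = +73 to +135 mm of the base, tops 67 mm above the bench.
- keeper (a joint): Steel slide 44 (x) by 60 (y) by 6.5 mm on the step, underside 55.5 mm above the bench: it passes over a seated plate (top at 53 mm), a plate not seated blocks it. Value: metres slid from open towards the base's -y, 0 to 0.006 at the start; its stop, fully home, is 0.030. Needs about 3 N, stays where left. At 0 its leading edge is at y = +71 mm of the base.
- keeper_tab (a point): Middle of the top edge of the keeper's upright tab, 102 mm above the bench; x and y axes as the base's. The tab is 30 (x) by 12 (y) mm and stands 40 mm above the slide (from 62 to 102 mm above the bench). Push it towards the base's -y.
- blank: Bystander: loose plain steel plate 85 by 110 by 8 mm with one 34 mm hole in the middle and no grip bar; origin under its centre.
- wrench: Bystander: loose wrench 170 mm long, lying near the robot; origin under its middle.
- driver: Bystander: loose screwdriver 200 mm long, beyond the base; origin under its middle.
- oilcan: Bystander: loose can, 60 mm diameter, 150 mm high; origin under its centre.
- socket: Bystander: loose steel socket, 30 mm diameter, 40 mm high; origin under its centre.
- cutter: Bystander: loose small red pipe cutter, about 80 by 30 by 34 mm; origin under its body.
- pipe: Bystander: loose copper pipe end, 10 mm diameter, 170 mm long; origin under its middle.
Not all that is in view belongs to the job. What is shaped like the cover but green or turquoise is not meant.

How it is judged:
By the outcome, as a careful person would: the job done as asked, in the order asked, and still so for the second after the job is handed in, with the robot touching nothing.
It also fails if it takes over 72 s, if anything falls off the work surface, if the arm or the gripper's body presses on something with over 40 N, if the wrist force passes 120 N, or if a joint passes its speed limit or range.

## Robot

A 6-joint arm with a two-finger parallel gripper is mounted at the origin on the work surface. World frame = base frame: x ahead of the robot, y to its left, z up, the work surface at z = 0. Lengths are in m, angles in rad, forces in N, time in s.
With the tool pointing down it reaches from about 0.3 to 0.875 m from the base axis. Payload 6.4 kg.
Tool frame: the origin (TCP) lies at the very end of the fingers, on their centre line; the grasp point (between the pads) lies 19 mm behind it; y points along the fingers, x is the direction in which the jaws open and shut, and the axes are right-handed (so a half turn about y gives the same grasp; the last joint's range is limited). The gripper opens to 88 mm and grips with 3 to 60 N. Pads are 18 mm wide; open, the fingers measure 123 mm over their backs; the gripper's body (75 mm by 187 mm) begins 45 mm behind the grasp point.
Start: joints at [-1.445, 0.181, 1.607, -0, 1.354, -0.206], TCP at [0.187, -0.544, 0.239] pointing down, gripper open.
Joint ranges: [-2.99, 2.99], [-0.89, 2.07], [0.3, 2.58], [-1.14, 4.28], [0, 2.63], [-3.12, 3.12]. Speed limits (rad/s): [2.57, 2.57, 3.01, 3.14, 3.14, 3.14].

## Interface

Orientations are given as a unit quaternion [x, y, z, w].
In Python, from plant import read_state, imaging, ticket gives the robot as it stands. The module is installed in compiled form; this text tells all that it offers.
- The arm moves only by the tool carry_out, never from a script. Its argument "steps" is a list of rows, each a list of 3 entries, a list of its own where there are three numbers: the shift along the tool's x, y, z in cm, then the turn, a rotation vector about the tool's x, y, z in rad, then the opening, from -1 (shut) to 1 (fully open). In form: [[[dx, dy, dz], [rx, ry, rz], claw], ...]. A call has 1 to 5 rows; each row shifts and turns the commanded pose from where the row before left it, along the tool's axes as they then stand; what a row does not reach is not made up. A row lasts 1/8 s, in which the tool goes at most 62.5 mm and 10.7 degrees, less where a joint would pass 70% of its speed; a pose out of reach is approached as far as the arm can. A call is refused whole if a number of a shift passes 6.25 or a number of a turn 0.188, either way. A call with a gripper value outside its range is refused whole. The fingers move at their own pace and stop on an object; the grip force is fixed at half the most. Time passes only in rows, so rows that do not move let the fingers close. It gives the time, the measured TCP pose, the force and the opening at its end, in the units of the state.
- read_state(): the state, without advancing time (a new reading comes with each control period).
- imaging.snapshot(name): name is "scene" or "side" or "wrist"; returns a dict with "img" (400x640x3 uint8, red, green, blue), "range_z" (400x640 float32, m along the optical axis (not along the pixel's ray), 0 where there is no reading), "fx", "fy", "cx", "cy" (pixels), "world_from_camera" (4x4, takes a point from camera to world coordinates). Camera axes: x right, y down, z forward; pixel columns grow to the right and rows downward; lengths in m; the calibration is good to about 2 mm. A picture is of the moment at which its call begins.
- ticket.sign_off(): hands the job in, once; it reports no verdict.
The state is a dict: "t": time; "qpos": joint angles; "qd": joint speeds; "joint_torque": joint torques, N m; "position": TCP position; "eef_rot": TCP orientation; "contact_force": force on the tool from outside, world axes, zero at the start; "ft_torque": the same for the moment, N m; "width": finger opening in m.
Only numpy, scipy, OpenCV 4.12 (cv2) and the standard library are available. Lean on these libraries where they do the work, as an engineer would, in place of code of your own. Each camera call takes 0.05 s, during which the arm holds its last target. There are 200 camera calls.

## Working session

There is one attempt and no reset: what is moved stays moved. The work goes in short steps, Python scripts to look and compute and a tool call to move; the robot and the scene stay as the last step left them, time stands still between calls to the robot, and variables do not carry over. Pictures are saved under pics/ and viewed, about 8 in all and at most 12, crops included, and the job is handed in when it is done.

Besides the shell and the picture viewer there is one more tool, called after "Request:" as name([rows], argument=value, ...), one row to a line, values as JSON. carry_out: Moves the arm, as the interface text tells. Its arguments: {"type":"object","properties":{"steps":{"type":"array"}},"required":["steps"]}

```bash
mkdir -p pics; cat > h.py <<'E'
import numpy as np, cv2
from plant import read_state, imaging, ticket
def snap(n,f):
    s=imaging.snapshot(n); np.savez(f'{f}.npz',**s); cv2.imwrite(f'pics/{f}.png',s['img'][:,:,::-1]); return s
def load(f): return dict(np.load(f'{f}.npz'))
def pt(s,u,v,z=None):
    T=s['world_from_camera']; d=np.array([(u-s['cx'])/s['fx'],(v-s['cy'])/s['fy'],1.])
    if z is None: k=s['range_z'][int(v),int(u)]
    else: k=(z-T[2,3])/(T[:3,:3]@d)[2]
    return T[:3,:3]@(d*k)+T[:3,3]
def crop(s,u0,v0,u1,v1,k,f):
    cv2.imwrite(f'pics/{f}.png',cv2.resize(s['img'][v0:v1,u0:u1,::-1],None,fx=k,fy=k,interpolation=cv2.INTER_CUBIC))
E
python3 - <<'E'
from h import *
a=snap('scene','sc0'); b=snap('side','si0')
cv2.imwrite('pics/both.png',np.vstack([cv2.resize(s['img'],(480,300))[:,:,::-1] for s in (a,b)]))
for s in(a,b): print(np.round(s['world_from_camera'],3),s['fx'],s['cx'])
print(read_state())
E
```

```text
[[-0.034  0.588 -0.808  1.848]
 [ 0.999  0.004 -0.039  0.029]
 [-0.02  -0.809 -0.588  1.011]
 [ 0.     0.     0.     1.   ]] 494.9230876126299 315.8595184701218
[[-0.995 -0.083  0.063  0.521]
 [-0.102  0.669 -0.736  0.71 ]
 [ 0.02  -0.739 -0.674  0.766]
 [ 0.     0.     0.     1.   ]] 395.3731705932432 323.6892302326981
{'t': 0.1, 'qpos': array([-1.44529069e+00,  1.81449708e-01,  1.60786526e+00, -2.50487193e-05,
        1.35379374e+00, -2.06279393e-01]), 'qd': array([-0.00019941, -0.00120341, -0.00227291,  0.0005297 , -0.00188541,
        0.0011027 ]), 'joint_torque': array([ 2.96663493e-04, -4.34822452e+01, -3.42694795e+01,  7.04556308e-02,
        3.41348222e-02, -4.02251305e-05]), 'position': array([ 0.18725677, -0.54316561,  0.23793047]), 'eef_rot': array([-0.57531481,  0.41093744, -0.41019792,  0.5760911 ]), 'contact_force': array([-0.510474  ,  0.22672188,  0.45636407]), 'ft_torque': array([ 0.00774184,  0.06163929, -0.01571463]), 'width': 0.08831013466205882}
```

View pics/sc0.png

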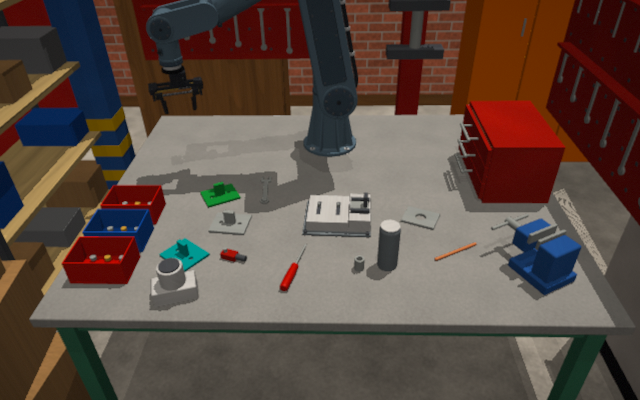

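View pics/si0.png

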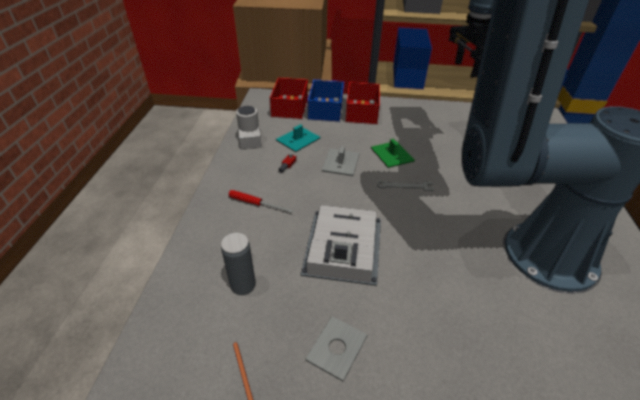

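The scene view shows these candidates for the cover: the grey plate with bar (230,222), the green one (220,195), the turquoise one (185,253), and the blank (420,217), which has no bar. By the description it is the grey one with the bar. The base is at (338,214), with the keeper at (362,205). I'll check with close crops.

```bash
python3 - <<'E'
from h import *
a=load('sc0'); b=load('si0')
A=cv2.resize(a['img'][200:240,205:385],None,fx=4.4,fy=4.4,interpolation=cv2.INTER_CUBIC)
B=cv2.resize(b['img'][140:290,300:400],None,fx=2.7,fy=2.7,interpolation=cv2.INTER_CUBIC)
B1=cv2.resize(b['img'][140:180,310:370],None,fx=6,fy=6,interpolation=cv2.INTER_CUBIC)
A1=cv2.resize(a['img'][188:240,298:378],None,fx=5,fy=5,interpolation=cv2.INTER_CUBIC)
o=np.zeros((600,800,3),np.uint8)
def put(i,x,y): h,w=i.shape[:2]; h=min(h,600-y); w=min(w,800-x); o[y:y+h,x:x+w]=i[:h,:w]
put(A1,0,0); put(cv2.resize(a['img'][203:240,203:255],None,fx=7,fy=7,interpolation=cv2.INTER_CUBIC),410,0)
put(cv2.resize(b['img'][200:285,300:385],None,fx=4,fy=4,interpolation=cv2.INTER_CUBIC),0,262)
put(B1,410,262)
cv2.imwrite('pics/c1.png',o[:,:,::-1])
# height maps
for s,(u0,v0,u1,v1) in((a,(203,200,255,240)),(b,(315,140,370,180))):
    P=np.array([pt(s,u,v) for v in range(v0,v1) for u in range(u0,u1)])
    m=(P[:,2]>.004)&(P[:,2]<.014); t=P[:,2]>.04
    print(m.sum(),t.sum(), P[t].mean(0) if t.any() else 0); 
    print(cv2.minAreaRect(P[m][:,:2].astype(np.float32)*1000))
for s,(u0,v0,u1,v1) in((a,(300,185,375,240)),(b,(300,200,385,285))):
    P=np.array([pt(s,u,v) for v in range(v0,v1) for u in range(u0,u1)])
    for lo,hi in((.04,.049),(.051,.058),(.064,.07),(.09,.11)):
        m=(P[:,2]>lo)&(P[:,2]<hi)
        if m.sum()>3: print(lo,m.sum(),P[m].mean(0).round(4),cv2.minAreaRect(P[m][:,:2].astype(np.float32)*1000))
E
```

```text
763 74 [ 0.69939291 -0.28222604  0.15434461]
((528.82763671875, -333.44952392578125), (234.02621459960938, 177.97926330566406), 7.769990921020508)
627 52 [ 0.55381435 -0.21891909  0.11870197]
((577.6048583984375, -342.17718505859375), (161.974853515625, 178.2168426513672), 81.70372772216797)
0.04 1055 [0.5345 0.0096 0.0457] ((526.39892578125, 37.893028259277344), (203.0010986328125, 159.8343505859375), 88.0553207397461)
0.051 250 [0.5533 0.0942 0.0552] ((528.0289306640625, 45.63115310668945), (189.4521484375, 155.22564697265625), 87.00182342529297)
0.064 141 [0.5357 0.1048 0.0666] ((529.3572998046875, 107.90310668945312), (80.25308990478516, 61.652713775634766), 0.04520776867866516)
0.09 27 [0.5351 0.1252 0.1007] ((529.1537475585938, 125.30628967285156), (6.940207481384277, 37.36103439331055), 88.24761962890625)
0.04 2163 [0.5248 0.0123 0.0442] ((526.5410766601562, 39.52239990234375), (208.3501434326172, 149.8592987060547), 87.63063049316406)
0.051 933 [0.5275 0.1099 0.0541] ((526.7915649414062, 55.68628692626953), (174.79635620117188, 150.03500366210938), 86.93365478515625)
0.064 231 [0.5302 0.1114 0.0663] ((529.6068725585938, 108.33621215820312), (62.84220886230469, 73.86104583740234), 87.50147247314453)
0.09 92 [0.5303 0.1276 0.0988] ((530.3389892578125, 125.54986572265625), (13.60925579071045, 29.64451789855957), 88.25008392333984)
```

View pics/c1.png

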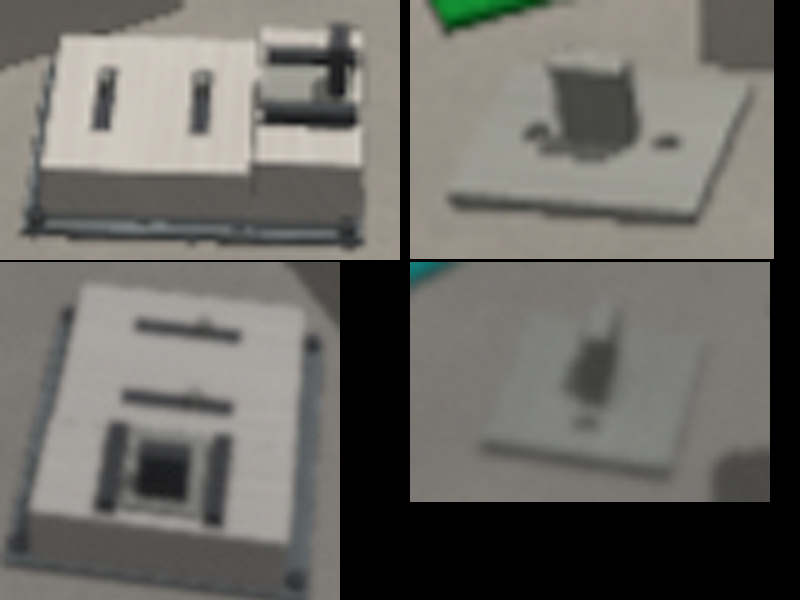

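The close crop confirms the cover: grey plate, bar top at scene pixel (229,212), holes left and right at about (221,222) and (240,223). The base's studs sit towards the robot's end of the slots. Next I'll compute the way to a wrist view above the cover.

```bash
cat >> h.py <<'E'
from scipy.spatial.transform import Rotation as R
def go(p,yaw=None,down=True):
    """print tool-frame shift in cm to world p; and turn about tool y so that tool x is at world angle yaw (mod pi)"""
    s=read_state(); M=R.from_quat(s['eef_rot']).as_matrix()
    print('t',s['t'],'pos',s['position'].round(4),'F',s['contact_force'].round(2),'w',round(s['width'],4))
    print('tool x,y,z in world\n',M.T.round(3))
    print('shift cm',(M.T@(np.array(p)-s['position'])*100).round(2))
    if yaw is not None:
        c=np.arctan2(M[1,0],M[0,0]); d=(yaw-c+np.pi/2)%np.pi-np.pi/2
        print('x-angle',c.round(4),'turn about tool y',round(-d,4))
E
python3 - <<'E'
from h import *
a=load('sc0'); b=load('si0')
k=lambda x,y:(x-410)/7+203
f=lambda x,y:((x-410)/7+203,y/7+203)
for n,q,z in(('bar',(590,62),.054),('h1',(538,133),.008),('h2',(667,142),.008),('bl',(450,198),.008),('br',(697,212),.008),('tr',(752,85),.008)): print(n,pt(a,*f(*q),z).round(4))
g=lambda x,y:((x-410)/6+310,(y-262)/6+140)
for n,q,z in(('bar',(605,308),.054),('h',(586,423),.008),('bl',(485,442),.008),('br',(668,470),.008),('tr',(706,345),.008)): print(n,pt(b,*g(*q),z).round(4))
# base studs
g=lambda x,y:(x/4+300,(y-262)/4+200)
for n,q,z in(('slotfar l',(136,325),.045),('slotfar r',(241,336),.045),('studfar',(203,322),.057),('slotnear l',(123,396),.045),('r',(232,408),.045),('stud',(196,393),.057)): print(n,pt(b,*g(*q),z).round(4))
go([.545,-.29,.3],np.pi/2)
E
```

```text
bar [ 0.5612 -0.3178  0.054 ]
h1 [ 0.5561 -0.3493  0.008 ]
h2 [ 0.5626 -0.2865  0.008 ]
bl [ 0.6057 -0.3811  0.008 ]
br [ 0.6149 -0.2642  0.008 ]
tr [ 0.5174 -0.2523  0.008 ]
bar [ 0.5544 -0.3287  0.054 ]
h [ 0.5593 -0.2888  0.008 ]
bl [ 0.6103 -0.2658  0.008 ]
br [ 0.5145 -0.2545  0.008 ]
tr [ 0.499  -0.3676  0.008 ]
slotfar l [ 0.5559 -0.0287  0.045 ]
slotfar r [ 0.4873 -0.0268  0.045 ]
studfar [ 0.5127 -0.0244  0.057 ]
slotnear l [0.5586 0.0353 0.045 ]
r [0.4907 0.0373 0.045 ]
stud [0.5137 0.0386 0.057 ]
t 0.1 pos [ 0.1873 -0.5432  0.2379] F [-0.51  0.23  0.46] w 0.0883
tool x,y,z in world
 [[ 0.326 -0.945 -0.001]
 [-0.     0.002 -1.   ]
 [ 0.945  0.326  0.   ]]
shift cm [-12.29  -6.18  42.07]
x-angle -1.239 turn about tool y 0.3318
```

Request:
carry_out([
  [[-1.4,-0.9,5.5],[0,0,0],1],
  [[-1.4,-0.9,5.8],[0,0,0],1],
  [[-1.4,-0.9,5.8],[0,0,0],1],
  [[-1.4,-0.9,5.8],[0,0,0],1],
  [[-1.4,-0.9,5.8],[0,0,0],1],
])

```text
t: 0.72
position: [0.4372, -0.3826, 0.2837]
eef_rot: [-0.576, 0.411, -0.41, 0.576]
contact_force: [0.5, -0.7, 0.4]
width: 0.0876
```

Request:
carry_out([
  [[-1.4,-0.9,5.8],[0,0,0],1],
  [[-1.3,-0.8,5.8],[0,0,0],1],
  [[0,0,0],[0,-0.16,0],1],
  [[0,0,0],[0,-0.18,0],1],
  [[0,0,0],[0,-0.18,0],1],
])

```text
t: 1.35
position: [0.5368, -0.3201, 0.3]
eef_rot: [-0.663, 0.247, -0.246, 0.663]
contact_force: [-0.4, 0.1, -0.3]
width: 0.0882
```

Request:
carry_out([
  [[0,0,0],[0,-0.18,0],1],
  [[0,0,0],[0,-0.18,0],1],
  [[0,0,0],[0,-0.16,0],1],
  [[0,0,0],[0,-0.1,0],1],
  [[0,0,0],[0,0,0],1],
])

```text
t: 1.98
position: [0.5366, -0.3205, 0.3002]
eef_rot: [-0.706, 0.036, -0.035, 0.706]
contact_force: [-0.7, -0.1, 0.4]
width: 0.0881
```

```bash
python3 - <<'E'
from h import *
w=snap('wrist','w0'); print(w['world_from_camera'].round(3),w['fx'])
go([.558,-.318,.1],-.1)
E
```

```text
[[ 0.995 -0.094 -0.032  0.546]
 [-0.099 -0.943 -0.317 -0.238]
 [-0.     0.318 -0.948  0.447]
 [ 0.     0.     0.     1.   ]] 340.7098642721622
t 2.025 pos [ 0.5366 -0.3206  0.3003] F [ 0.78 -0.6  -0.83] w 0.0881
tool x,y,z in world
 [[ 0.995 -0.101 -0.001]
 [-0.001  0.    -1.   ]
 [ 0.101  0.995  0.   ]]
shift cm [ 2.11 20.03  0.46]
x-angle -0.1012 turn about tool y -0.0012
```

View pics/w0.png

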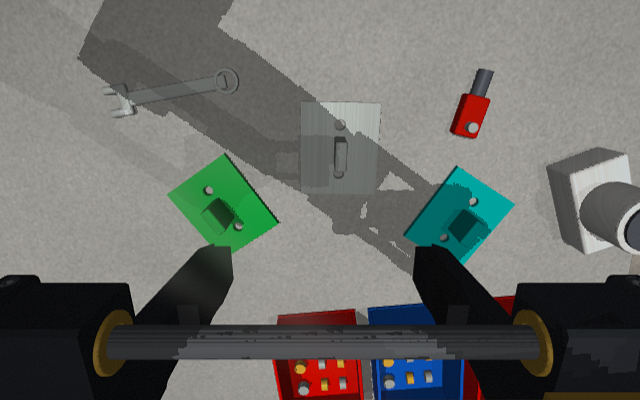

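The cover's corners are at (302,102), (380,102), (380,193) and (301,193), its holes at (340,124) and (339,174), and its bar at (342,145). The green and turquoise look-alikes stand either side and clear of it.

```bash
python3 - <<'E'
from h import *
w=load('w0')
c=[pt(w,u,v,.008) for u,v in((302,102),(380.5,102),(380,193.5),(301,193.5))]
for x in c: print(x.round(4))
print('mean',np.mean(c,0).round(4))
h=[pt(w,u,v,.008) for u,v in((340,124),(339,174))]; print('holes',h[0].round(4),h[1].round(4),np.mean(h,0).round(4), np.degrees(np.arctan2(*(h[0]-h[1])[[1,0]])))
P=np.array([pt(w,u,v) for v in range(95,200) for u in range(295,388)])
t=(P[:,2]>.045)&(P[:,2]<.07); print(t.sum(),P[t].mean(0).round(4),cv2.minAreaRect(P[t][:,:2].astype(np.float32)*1000))
m=(P[:,2]>.0045)&(P[:,2]<.012);print(m.sum(),P[m].mean(0).round(4),cv2.minAreaRect(P[m][:,:2].astype(np.float32)*1000))
E
```

```text
[ 0.5177 -0.2591  0.008 ]
[ 0.6148 -0.2688  0.008 ]
[ 0.6087 -0.3885  0.008 ]
[ 0.5022 -0.3779  0.008 ]
mean [ 0.5608 -0.3236  0.008 ]
holes [ 0.5625 -0.2906  0.008 ] [ 0.5557 -0.3558  0.008 ] [ 0.5591 -0.3232  0.008 ] 84.09703177128563
371 [ 0.5583 -0.3214  0.0539] ((558.3035278320312, -322.54473876953125), (36.27870178222656, 13.950404167175293), 83.31572723388672)
6495 [ 0.5587 -0.3194  0.0083] ((558.7062377929688, -322.787109375), (120.5673828125, 99.29389953613281), 83.18177032470703)
```

Request:
carry_out([
  [[1.1,5.5,0],[0,0.016,0],1],
  [[1.1,5.5,0],[0,0,0],1],
  [[0,6,0],[0,0,0],1],
  [[0,6,0],[0,0,0],1],
  [[0,3.6,0],[0,0,0],1],
])

```text
t: 2.65
position: [0.5569, -0.3215, 0.0308]
eef_rot: [-0.705, 0.043, -0.04, 0.707]
contact_force: [0.9, 0.0, 0.0]
width: 0.0882
```

```bash
python3 - <<'E'
from h import *
go([.5585,-.3227,.026],-.117)
E
```

```text
t 2.65 pos [ 0.5569 -0.3215  0.0308] F [0.86 0.04 0.01] w 0.0882
tool x,y,z in world
 [[ 0.993 -0.117 -0.004]
 [-0.004  0.003 -1.   ]
 [ 0.117  0.993  0.003]]
shift cm [ 0.17  0.48 -0.1 ]
x-angle -0.1172 turn about tool y -0.0002
```

Request:
carry_out([
  [[0,0,0],[0,0,0],1],
  [[0,0,0],[0,0,0],1],
])

```text
t: 2.9
position: [0.5596, -0.3238, 0.0364]
eef_rot: [0.706, -0.04, 0.042, -0.705]
contact_force: [0.1, 0.1, 0.7]
width: 0.0885
```

```bash
python3 - <<'E'
from h import *
go([.5585,-.3227,.026],-.117)
E
```

```text
t 2.9 pos [ 0.5596 -0.3238  0.0364] F [0.07 0.13 0.69] w 0.0885
tool x,y,z in world
 [[ 0.993 -0.116  0.002]
 [ 0.002 -0.001 -1.   ]
 [ 0.116  0.993 -0.001]]
shift cm [-0.12  1.04  0.1 ]
x-angle -0.1158 turn about tool y 0.0012
```

Request:
carry_out([
  [[-0.1,1.1,0.1],[0,0,0],1],
  [[0,0,0],[0,0,0],1],
  [[0,0,0],[0,0,0],-1],
  [[0,0,0],[0,0,0],-1],
  [[0,0,0],[0,0,0],-1],
])

```text
t: 3.52
position: [0.5579, -0.322, 0.024]
eef_rot: [0.706, -0.041, 0.041, -0.706]
contact_force: [-0.1, -0.9, -0.4]
width: 0.0602
```

Request:
carry_out([
  [[0,0,0],[0,0,0],-1],
  [[0,0,0],[0,0,0],-1],
  [[0,0,0],[0,0,0],-1],
  [[0,0,0],[0,0,0],-1],
])

```text
t: 4.03
position: [0.5578, -0.3219, 0.0237]
eef_rot: [-0.706, 0.041, -0.041, 0.706]
contact_force: [-0.4, -0.1, -0.1]
width: 0.0205
```

Request:
carry_out([
  [[0,0,0],[0,0,0],-1],
  [[0,0,0],[0,0,0],-1],
  [[0,0,0],[0,0,0],-1],
  [[0,0,0],[0,0,0],-1],
])

```text
t: 4.53
position: [0.5577, -0.3219, 0.0237]
eef_rot: [-0.706, 0.041, -0.041, 0.706]
contact_force: [-0.8, 0.6, -0.2]
width: 0.0137
```

Request:
carry_out([
  [[0,-2,0],[0,0,0],-1],
  [[0,-4,0],[0,0,0],-1],
  [[0,-5,0],[0,0,0],-1],
  [[0,-5,0],[0,0,0],-1],
  [[0,0,0],[0,0,0],-1],
])

```text
t: 5.15
position: [0.5602, -0.3238, 0.19]
eef_rot: [0.708, -0.038, 0.044, -0.704]
contact_force: [0.6, -1.2, -4.4]
width: 0.0139
```

```bash
python3 - <<'E'
from h import *
go([.43,-.22,.2],-.04)
E
```

```text
t 5.15 pos [ 0.5602 -0.3238  0.19  ] F [ 0.62 -1.23 -4.38] w 0.0139
tool x,y,z in world
 [[ 0.993 -0.114  0.009]
 [ 0.008 -0.007 -1.   ]
 [ 0.114  0.993 -0.006]]
shift cm [-14.11  -1.17   8.82]
x-angle -0.1147 turn about tool y -0.0747
```

Request:
carry_out([
  [[-1.3,-1.8,5.2],[0,0,0],-1],
  [[-1.3,-1.8,5.2],[0,0,0],-1],
  [[-1.4,-1.6,5.2],[0,0,0],-1],
  [[-1.3,-1.4,5.2],[0,0,0],-1],
  [[-1.3,-0.4,5],[0,-0.07,0],-1],
])

```text
t: 5.78
position: [0.5207, -0.0561, 0.2528]
eef_rot: [-0.707, 0.016, -0.015, 0.707]
contact_force: [1.5, -0.1, -4.4]
width: 0.0137
```

Request:
carry_out([
  [[0,0,0],[0,0,0],-1],
  [[0,0,0],[0,0,0],-1],
  [[0,0,0],[0,0,0],-1],
])

```text
t: 6.15
position: [0.5215, -0.059, 0.2527]
eef_rot: [-0.707, 0.017, -0.016, 0.707]
contact_force: [-0.3, -0.0, -4.2]
width: 0.0137
```

```bash
python3 - <<'E'
from h import *
w=snap('wrist','w1'); cv2.imwrite('pics/w1b.png',cv2.resize(w['img'],(800,500),interpolation=cv2.INTER_CUBIC)[:,:,::-1])
go([.52,0,.12],-.045)
E
```

```text
t 6.2 pos [ 0.5216 -0.0591  0.2529] F [ 0.54  0.06 -4.93] w 0.0138
tool x,y,z in world
 [[ 0.999 -0.047 -0.001]
 [-0.001  0.    -1.   ]
 [ 0.047  0.999  0.   ]]
shift cm [-0.42 13.29  5.89]
x-angle -0.0468 turn about tool y -0.0018
```

View pics/w1b.png

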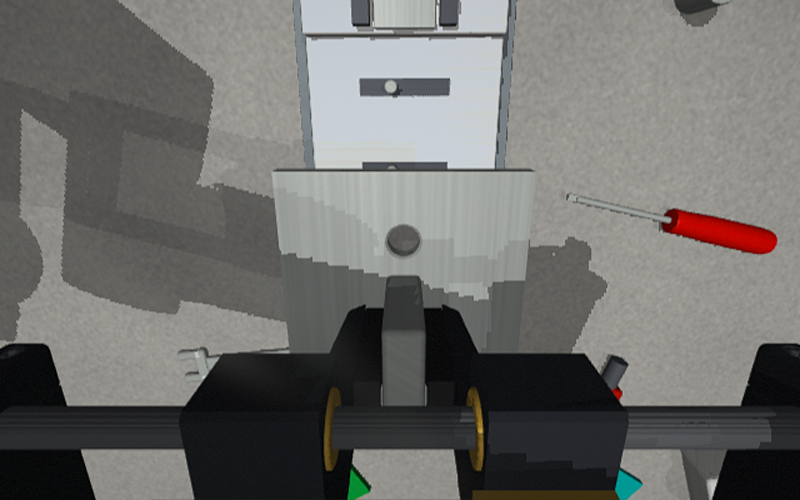

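Deck edges run (306,38)–(315,168) and (504,38)–(496,168). The near slot spans (360..450, 87) with its stud top at (391,87); the second stud is at (391,167). The held plate's corners are (273,170) and (534,170), its hole (403,240).

```bash
python3 - <<'E'
from h import *
w=load('w1'); p=lambda u,v,z:pt(w,u/1.25,v/1.25,z)
for n,u,v,z in(('dl',306,40,.045),('dl2',315,166,.045),('dr',504,40,.045),('dr2',496.5,166,.045),('sl',360,87,.045),('sr',450,87,.045),('stud',391,87,.057),('s2l',362,165,.045),('s2r',448,165,.045),('stud2',391.5,168,.057)):print(n,p(u,v,z).round(4))
P=np.array([[pt(w,u,v) for u in range(640)] for v in range(0,290)])
def rect(lo,hi,v0,v1):
    Q=P[v0:v1,230:420].reshape(-1,3); m=(Q[:,2]>lo)&(Q[:,2]<hi); print(lo,m.sum(),Q[m].mean(0).round(4) if m.any() else '',cv2.minAreaRect(Q[m][:,:2].astype(np.float32)*1000) if m.sum()>3 else '')
rect(.040,.050,31,134); rect(.0535,.062,40,134); rect(.064,.07,0,25)
Q=P[:290,200:440].reshape(-1,3); m=(Q[:,2]>.2)&(Q[:,2]<.245)&(Q[:,1]>-.07); print('plate',Q[m].mean(0),np.percentile(Q[m][:,2],[5,50,95]),cv2.minAreaRect(Q[m][:,:2].astype(np.float32)*1000))
for n,u,v in(('pl',273,170),('pr',534,170),('h',403,240)):print(n,p(u,v,np.median(Q[m][:,2])).round(4))
print('range map tab?',P[0:5,300:345].min(axis=(0,1)))
# stud pixel rows of depth
st=P[60:80,300:330].reshape(-1,3); k=(st[:,2]>.052)&(st[:,2]<.06); print('studpts',k.sum(),st[k].mean(0),st[k].min(0),st[k].max(0))
E
```

```text
dl [0.4545 0.0718 0.045 ]
dl2 [ 0.4508 -0.0227  0.045 ]
dr [0.6039 0.065  0.045 ]
dr2 [ 0.6006 -0.0295  0.045 ]
sl [0.4927 0.0367 0.045 ]
sr [0.5628 0.0335 0.045 ]
stud [0.5172 0.0352 0.057 ]
s2l [ 0.4896 -0.0236  0.045 ]
s2r [ 0.5606 -0.0268  0.045 ]
stud2 [ 0.5142 -0.0254  0.057 ]
0.04 15425 [0.5266 0.0237 0.0455] ((526.3101806640625, 21.566606521606445), (96.07019805908203, 150.22164916992188), 87.47152709960938)
0.0535 101 [0.5163 0.0291 0.0572] ((515.015380859375, 8.494346618652344), (65.26648712158203, 9.45607852935791), 87.03282165527344)
0.064 547 [0.5292 0.0838 0.0674] ((529.1468505859375, 83.49163818359375), (15.48157787322998, 73.95621490478516), 87.14158630371094)
plate [ 0.52318015 -0.02902487  0.23734942] [0.23627338 0.23744204 0.23848018] ((523.2654418945312, -36.00886917114258), (71.97937774658203, 100.6409912109375), 87.50743865966797)
pl [0.4757 0.0021 0.2374]
pr [ 0.5744 -0.0024  0.2374]
h [ 0.5236 -0.028   0.2374]
range map tab? [0.50903837 0.02431515 0.06007931]
studpts 89 [0.51660605 0.03622839 0.05725839] [0.51170856 0.0313681  0.05505855] [0.52118903 0.04108281 0.05951559]
```

Request:
carry_out([
  [[-0.7,2,2.1],[0,0,0],-1],
  [[-0.7,3,2.1],[0,0,0],-1],
  [[-0.7,5,2.1],[0,0,0],-1],
  [[0,5,0],[0,0,0],-1],
  [[0,0,0],[0,0,0],-1],
])

```text
t: 6.82
position: [0.5, 0.006, 0.0998]
eef_rot: [-0.706, 0.02, -0.013, 0.708]
contact_force: [-0.2, -0.0, -4.1]
width: 0.014
```

Request:
carry_out([
  [[0,0,0],[0,0,0],-1],
  [[0,0,0],[0,0,0],-1],
  [[0,0,0],[0,0,0],-1],
])

```text
t: 7.2
position: [0.505, 0.0053, 0.1056]
eef_rot: [0.707, -0.015, 0.017, -0.707]
contact_force: [-0.6, 0.2, -4.6]
width: 0.0137
```

```bash
python3 - <<'E'
from h import *
go([.5038,.0052,.0825],-.045)
w=snap('wrist','w2'); a=snap('scene','sc2')
P=np.array([[pt(w,u,v) for u in range(640)] for v in range(0,290)])
Q=P[:290,200:440].reshape(-1,3); m=(abs(Q[:,2]-.0845)<.006)&(Q[:,1]>-.01)&(Q[:,1]<.068); print('plate',np.percentile(Q[m][:,2],[5,50,95]),cv2.minAreaRect(Q[m][:,:2].astype(np.float32)*1000))
cv2.imwrite('pics/w2b.png',cv2.resize(w['img'],(640,400))[:,:,::-1])
E
```

```text
t 7.2 pos [0.505  0.0053 0.1056] F [-0.59  0.16 -4.58] w 0.0137
tool x,y,z in world
 [[ 0.999 -0.045  0.003]
 [ 0.003 -0.001 -1.   ]
 [ 0.045  0.999 -0.001]]
shift cm [-0.13  2.31 -0.02]
x-angle -0.0454 turn about tool y -0.0004
plate [0.08875888 0.08994867 0.09044164] ((506.7982177734375, 26.02503776550293), (76.35995483398438, 100.84388732910156), 87.50148010253906)
```

View pics/w2b.png

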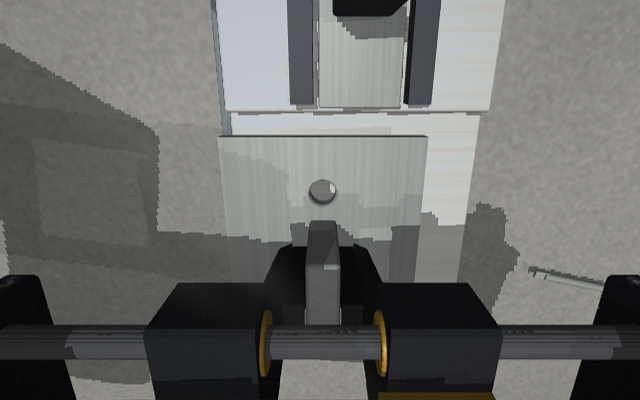

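Through the hole at (322,191) the stud's edge shows at its right, as planned; the plate's front edge at v=136 is square with the step at v=113. Lowering to contact.

Request:
carry_out([
  [[-0.1,0.8,0],[0,0,0],-1],
  [[0,0.8,0],[0,0,0],-1],
  [[0,0.4,0],[0,0,0],-1],
  [[0,0.1,0],[0,0,0],-1],
  [[0,0,0],[0,0,0],-1],
])

```text
t: 7.92
position: [0.5027, 0.0059, 0.0826]
eef_rot: [-0.707, 0.016, -0.016, 0.707]
contact_force: [-0.6, 0.3, -5.1]
width: 0.0139
```

Request:
carry_out([
  [[0,0.1,0],[0,0,0],-1],
  [[0,0.1,0],[0,0,0],-1],
  [[0,0,0],[0,0,0],-1],
])

```text
t: 8.3
position: [0.5027, 0.0059, 0.0808]
eef_rot: [0.707, -0.016, 0.016, -0.707]
contact_force: [0.2, -0.4, -4.5]
width: 0.0137
```

Request:
carry_out([
  [[0,0.05,0],[0,0,0],-1],
  [[0,0.05,0],[0,0,0],-1],
  [[0,0,0],[0,0,0],-1],
])

```text
t: 8.68
position: [0.5028, 0.0059, 0.0806]
eef_rot: [0.707, -0.016, 0.016, -0.707]
contact_force: [-4.5, 0.2, 6.1]
width: 0.0137
```

Contact at TCP z 0.0806, as predicted. I'll ease the pressure and hold for a moment.

Request:
carry_out([
  [[0,-0.03,0],[0,0,0],-1],
  [[0,0,0],[0,0,0],-1],
  [[0,0,0],[0,0,0],-1],
  [[0,0,0],[0,0,0],-1],
  [[0,0,0],[0,0,0],-1],
])

```text
t: 9.3
position: [0.5027, 0.0059, 0.0806]
eef_rot: [0.707, -0.016, 0.016, -0.707]
contact_force: [-4.5, 0.5, 6.2]
width: 0.0134
```

```bash
python3 - <<'E'
from h import *
s=read_state(); print(s['contact_force'],s['ft_torque'],s['position'])
E
```

```text
[-4.48196403  0.4674762   6.1584117 ] [0.05829164 0.70166317 0.03708184] [0.50272998 0.00587343 0.08060316]
```

Request:
carry_out([
  [[0,-0.03,0],[0,0,0],-1],
  [[0,0,0],[0,0,0],-1],
])

```text
t: 9.55
position: [0.5027, 0.0059, 0.0806]
eef_rot: [0.707, -0.016, 0.016, -0.707]
contact_force: [-5.3, 0.6, 5.5]
width: 0.0139
```

Request:
carry_out([
  [[0.2,0,0],[0,0,0],-1],
  [[0.2,0,0],[0,0,0],-1],
  [[0.2,0,0],[0,0,0],-1],
  [[0,0,0],[0,0,0],-1],
])

```text
t: 10.05
position: [0.5061, 0.0058, 0.0806]
eef_rot: [-0.707, 0.018, -0.014, 0.707]
contact_force: [-15.7, -0.3, 17.6]
width: 0.0139
```

Request:
carry_out([
  [[0,-0.06,0],[0,0,0],-1],
  [[0,0,0],[0,0,0],-1],
])

```text
t: 10.3
position: [0.5081, 0.0057, 0.0807]
eef_rot: [-0.707, 0.016, -0.016, 0.707]
contact_force: [-4.7, -0.4, 3.1]
width: 0.0139
```

```bash
python3 - <<'E'
from h import *
s=read_state(); print(s['contact_force'],s['ft_torque'],s['position'])
print(R.from_quat(s['eef_rot']).as_matrix().T.round(4))
E
```

```text
[-4.73861972 -0.40270973  3.06308815] [-0.00320579  0.74110645 -0.06101842] [0.50812057 0.00570417 0.08066958]
[[ 9.99e-01 -4.49e-02 -1.00e-03]
 [-1.00e-03  2.00e-04 -1.00e+00]
 [ 4.49e-02  9.99e-01  1.00e-04]]
```

Request:
carry_out([
  [[0.15,0,0],[0,0,0],-1],
  [[0.1,0,0],[0,0,0],-1],
  [[0,0,0],[0,0,0],-1],
])

```text
t: 10.68
position: [0.5111, 0.0055, 0.0806]
eef_rot: [-0.707, 0.016, -0.016, 0.707]
contact_force: [-3.6, 0.4, -0.1]
width: 0.0137
```

Request:
carry_out([
  [[0.1,0.02,0],[0,0,0],-1],
  [[0.1,0.02,0],[0,0,0],-1],
  [[0,0,0],[0,0,0],-1],
])

```text
t: 11.05
position: [0.5136, 0.0053, 0.0803]
eef_rot: [0.707, -0.016, 0.016, -0.707]
contact_force: [-0.3, 0.1, -4.5]
width: 0.0139
```

Request:
carry_out([
  [[0.05,0.05,0],[0,0,0],-1],
  [[0.05,0.05,0],[0,0,0],-1],
  [[0,0,0],[0,0,0],-1],
])

```text
t: 11.42
position: [0.5142, 0.0054, 0.0794]
eef_rot: [-0.707, 0.016, -0.016, 0.707]
contact_force: [-0.3, 0.2, -4.1]
width: 0.0135
```

Dropping over the studs without force. I'll lower further and watch the side forces.

Request:
carry_out([
  [[0,0.1,0],[0,0,0],-1],
  [[0,0.15,0],[0,0,0],-1],
  [[0,0.15,0],[0,0,0],-1],
  [[0,0,0],[0,0,0],-1],
])

```text
t: 11.92
position: [0.514, 0.0054, 0.0753]
eef_rot: [-0.707, 0.016, -0.016, 0.707]
contact_force: [-0.3, -0.4, -5.0]
width: 0.0139
```

Request:
carry_out([
  [[0,0.2,0],[0,0,0],-1],
  [[0,0.2,0],[0,0,0],-1],
  [[0,0.15,0],[0,0,0],-1],
  [[0,0.05,0],[0,0,0],-1],
  [[0,0,0],[0,0,0],-1],
])

```text
t: 12.55
position: [0.5141, 0.0054, 0.0695]
eef_rot: [-0.707, 0.016, -0.016, 0.707]
contact_force: [0.8, -0.1, -4.6]
width: 0.0137
```

Request:
carry_out([
  [[0,0.06,0],[0,0,0],-1],
  [[0,0.06,0],[0,0,0],-1],
  [[0,0,0],[0,0,0],-1],
])

```text
t: 12.92
position: [0.5142, 0.0054, 0.0687]
eef_rot: [0.707, -0.016, 0.016, -0.707]
contact_force: [-2.0, 0.7, 2.4]
width: 0.0137
```

Seated at 0.0687, 11.9 mm below the resting height. Release and rise.

Request:
carry_out([
  [[0,0,0],[0,0,0],0],
  [[0,0,0],[0,0,0],0],
  [[0,0,0],[0,0,0],0],
  [[0,0,0],[0,0,0],0],
  [[0,0,0],[0,0,0],0],
])

```text
t: 13.55
position: [0.5142, 0.0053, 0.0683]
eef_rot: [0.707, -0.016, 0.016, -0.707]
contact_force: [0.9, 1.2, -0.3]
width: 0.044
```

Request:
carry_out([
  [[0,-2,0],[0,0,0],0],
  [[0,-4,0],[0,0,0],0],
  [[0,-5,0],[0,0,0],0],
  [[0,-4,0],[0,0,0],0],
  [[0,0,0],[0,0,0],0],
])

```text
t: 14.18
position: [0.5164, 0.005, 0.2221]
eef_rot: [0.707, -0.013, 0.018, -0.706]
contact_force: [-0.6, 0.3, -0.3]
width: 0.0441
```

Request:
carry_out([
  [[0,0,0],[0,0,0],-1],
  [[0,0,0],[0,0,0],-1],
  [[0,0,0],[0,0,0],-1],
  [[0,0,0],[0,0,0],-1],
])

```text
t: 14.68
position: [0.5138, 0.0054, 0.2176]
eef_rot: [-0.707, 0.016, -0.015, 0.707]
contact_force: [-0.2, -0.1, -0.3]
width: 0.0063
```

```bash
python3 - <<'E'
from h import *
w=snap('wrist','w3')
P=np.array([[pt(w,u,v) for u in range(640)] for v in range(0,400)]).reshape(-1,3)
def rect(n,lo,hi,y0,y1):
    m=(P[:,2]>lo)&(P[:,2]<hi)&(P[:,1]>y0)&(P[:,1]<y1)&(abs(P[:,0]-.525)<.08)
    if m.sum()>3: print(n,m.sum(),P[m].mean(0).round(4),cv2.minAreaRect(P[m][:,:2].astype(np.float32)*1000))
rect('plate',.0495,.0545,-.07,.066); rect('bar',.09,.105,-.03,.03); rect('strips',.0645,.070,.06,.2); rect('keeper',.0605,.0638,.04,.2); rect('tab',.092,.11,.06,.2)
go([.53,.2,.2],-.045)
E
```

```text
plate 11445 [0.5152 0.0083 0.0533] ((515.0406494140625, 4.373172760009766), (120.18517303466797, 100.31522369384766), 87.48616027832031)
bar 735 [0.5149 0.0058 0.0989] ((514.8834838867188, 4.572443008422852), (35.91185760498047, 13.365209579467773), 87.35955047607422)
strips 2569 [0.5305 0.1092 0.0674] ((530.2716674804688, 108.05714416503906), (61.503143310546875, 74.19932556152344), 87.47692108154297)
keeper 3194 [0.5296 0.0996 0.0623] ((530.1787109375, 106.51191711425781), (63.65556716918945, 50.227359771728516), 87.45654296875)
tab 845 [0.531  0.1239 0.1019] ((531.2578735351562, 124.57077026367188), (12.414576530456543, 29.60382652282715), 87.84741973876953)
t 14.725 pos [0.5139 0.0054 0.2178] F [-0.25 -0.23 -0.31] w 0.0022
tool x,y,z in world
 [[ 0.999 -0.045 -0.001]
 [-0.001  0.    -1.   ]
 [ 0.045  0.999  0.   ]]
shift cm [ 0.73  1.78 19.51]
x-angle -0.045 turn about tool y -0.0
```

View pics/w3.png

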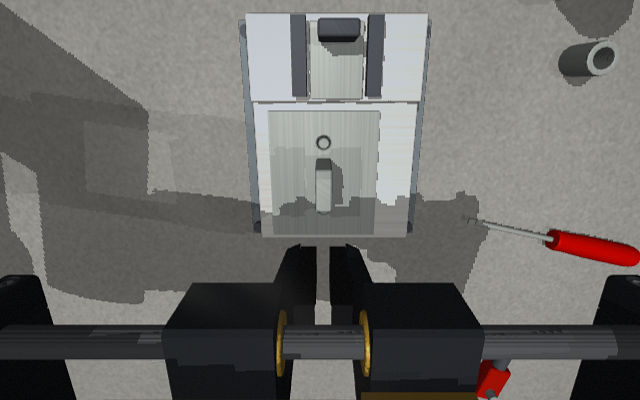

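The plate is seated: top at 0.0533, centred at (0.515, 0.0044), a stud visible within the hole at (323,143). The keeper tab is at (339,30), still open. Next is the push approach behind the tab.

```bash
python3 - <<'E'
from h import *
w=load('w3'); yx=np.array([.0445,.999]); o=np.array([.5257,.0041])
P=np.array([[pt(w,u,v) for u in range(640)] for v in range(0,400)]).reshape(-1,3)
B=(P[:,:2]-o)@np.array([[.999,-.0445],[.0445,.999]]).T
m=(abs(P[:,2]-.062)<.0018)&(abs(B[:,0])<.02)&(B[:,1]>.05)&(B[:,1]<.14); print('lead',np.percentile(B[m,1],[0,.5,1,5]))
m=(P[:,2]>.098)&(P[:,2]<.106)&(B[:,1]>.09); print('tab base',B[m].min(0),B[m].max(0))
m=(P[:,2]>.0645)&(P[:,2]<.07)&(B[:,1]>.06)&(abs(B[:,0])<.05); print('strips',B[m].min(0),B[m].max(0))
a=load('sc0'); print('can top',pt(a,389,227,.15), 'socket',pt(a,359,258,.04))
go([.5328,.1610,.13],-.045)
E
```

```text
lead [0.07066165 0.0706947  0.07073107 0.07317708]
tab base [-0.01450016  0.11434888] [0.01498137 0.12685859]
strips [-0.03715492  0.07329609] [0.03704852 0.13481098]
can top [0.75772848 0.17974709 0.15      ] socket [0.76495214 0.09946242 0.04      ]
t 14.725 pos [0.5139 0.0054 0.2178] F [-0.25 -0.23 -0.31] w 0.0022
tool x,y,z in world
 [[ 0.999 -0.045 -0.001]
 [-0.001  0.    -1.   ]
 [ 0.045  0.999  0.   ]]
shift cm [ 1.2   8.78 15.63]
x-angle -0.045 turn about tool y -0.0
```

Request:
carry_out([
  [[0.4,0,4.8],[0,0,0],-1],
  [[0.4,0,5.5],[0,0,0],-1],
  [[0.4,0,5.5],[0,0,0],-1],
  [[0,2,0],[0,0,0],-1],
  [[0,4,0],[0,0,0],-1],
])

```text
t: 15.35
position: [0.5347, 0.1639, 0.1593]
eef_rot: [-0.707, 0.014, -0.017, 0.707]
contact_force: [0.4, 0.1, -0.7]
width: 0.0005
```

Request:
carry_out([
  [[0,4,0],[0,0,0],-1],
  [[0,3,0],[0,0,0],-1],
  [[0,0,0],[0,0,0],-1],
  [[0,0,0],[0,0,0],-1],
])

```text
t: 15.85
position: [0.5341, 0.1627, 0.0894]
eef_rot: [-0.707, 0.015, -0.016, 0.707]
contact_force: [-0.1, 0.3, 0.1]
width: 0.0002
```

```bash
python3 - <<'E'
from h import *
go([.5323,.146,.076],-.045)
E
```

```text
t 15.85 pos [0.5341 0.1627 0.0894] F [-0.06  0.33  0.1 ] w 0.0002
tool x,y,z in world
 [[ 0.999 -0.045  0.001]
 [ 0.001  0.    -1.   ]
 [ 0.045  0.999  0.   ]]
shift cm [-0.1   1.34 -1.68]
x-angle -0.045 turn about tool y -0.0
```

Request:
carry_out([
  [[-0.1,1.2,0],[0,0,0],-1],
  [[0,0,-1],[0,0,0],-1],
  [[0,0,-0.6],[0,0,0],-1],
  [[0,0,-0.4],[0,0,0],-1],
  [[0,0,-0.3],[0,0,0],-1],
])

```text
t: 16.48
position: [0.5315, 0.1397, 0.0767]
eef_rot: [-0.707, 0.016, -0.016, 0.707]
contact_force: [0.8, 3.7, 0.6]
width: 0.0005
```

Request:
carry_out([
  [[0,0,-0.4],[0,0,0],-1],
  [[0,0,-0.4],[0,0,0],-1],
  [[0,0,-0.4],[0,0,0],-1],
  [[0,0,-0.4],[0,0,0],-1],
])

```text
t: 16.98
position: [0.5307, 0.1236, 0.0766]
eef_rot: [-0.707, 0.016, -0.016, 0.707]
contact_force: [0.3, 3.3, 1.7]
width: 0.0004
```

Request:
carry_out([
  [[0,0,-0.4],[0,0,0],-1],
  [[0,0,-0.4],[0,0,0],-1],
  [[0,0,-0.2],[0,0,0],-1],
  [[0,0,-0.1],[0,0,0],-1],
  [[0,0,-0.1],[0,0,0],-1],
])

```text
t: 17.6
position: [0.5301, 0.1117, 0.0764]
eef_rot: [-0.707, 0.016, -0.016, 0.707]
contact_force: [3.3, 3.3, 2.5]
width: 0.0007
```

Request:
carry_out([
  [[0,0,-0.1],[0,0,0],-1],
  [[0,0,-0.1],[0,0,0],-1],
])

```text
t: 17.85
position: [0.5301, 0.1105, 0.0764]
eef_rot: [-0.706, 0.016, -0.016, 0.707]
contact_force: [2.7, 9.8, 2.3]
width: 0.0001
```

Force has risen to 9.8 N at y = 0.1105, the expected stop. One more nudge to confirm it is the stop.

Request:
carry_out([
  [[0,0,-0.05],[0,0,0],-1],
  [[0,0,-0.05],[0,0,0],-1],
])

```text
t: 18.1
position: [0.53, 0.1104, 0.0765]
eef_rot: [-0.706, 0.016, -0.016, 0.708]
contact_force: [2.7, 12.0, 0.8]
width: 0.0003
```

Request:
carry_out([
  [[0,0,0.5],[0,0,0],-1],
  [[0,0,2],[0,0,0],-1],
  [[0,-3,1],[0,0,0],-1],
  [[0,-5,0],[0,0,0],-1],
  [[0,-5,0],[0,0,0],-1],
])

```text
t: 18.73
position: [0.5301, 0.1433, 0.2066]
eef_rot: [0.707, -0.017, 0.015, -0.706]
contact_force: [0.7, 0.6, 0.4]
width: 0.0007
```

Request:
carry_out([
  [[0,-3,-5],[0,0,0],-1],
  [[0,0,-5],[0,0,0],-1],
  [[0,0,-5],[0,0,0],-1],
  [[0,0,0],[0,0,0],-1],
  [[0,0,0],[0,0,0],-1],
])

```text
t: 19.35
position: [0.524, -0.006, 0.2357]
eef_rot: [-0.707, 0.017, -0.016, 0.707]
contact_force: [0.3, -0.8, 0.6]
width: 0.0006
```

```bash
python3 - <<'E'
from h import *
w=snap('wrist','w4'); a=snap('scene','sc4'); o=np.array([.5257,.0041])
cv2.imwrite('pics/end.png',np.vstack([cv2.resize(s['img'],(480,300))[:,:,::-1] for s in (w,a)]))
P=np.array([[pt(w,u,v) for u in range(640)] for v in range(0,400)]).reshape(-1,3)
B=(P[:,:2]-o)@np.array([[.999,-.0445],[.0445,.999]]).T
m=(abs(P[:,2]-.062)<.0018)&(abs(B[:,0])<.02)&(B[:,1]>.03)&(B[:,1]<.14); print('lead',np.percentile(B[m,1],[0,.5,1,5]))
m=(P[:,2]>.098)&(P[:,2]<.106)&(B[:,1]>.05); print('tab base',B[m].min(0),B[m].max(0))
m=(P[:,2]>.0495)&(P[:,2]<.0545)&(B[:,1]<.061)&(abs(B[:,0])<.08); print('plate',np.percentile(P[m,2],[5,50,95]),cv2.minAreaRect(P[m][:,:2].astype(np.float32)*1000))
print(read_state()['position'],read_state()['contact_force'])
E
```

```text
lead [0.04110591 0.04122072 0.04127756 0.04313542]
tab base [-0.01485714  0.08504237] [0.01453086 0.09667575]
plate [0.0521191  0.0532929  0.05426177] ((514.8074340820312, 4.213756561279297), (119.83443450927734, 100.31820678710938), 87.49490356445312)
[ 0.52428658 -0.00511429  0.23590726] [-0.37604409 -0.77719614  0.99903343]
```

View pics/end.png

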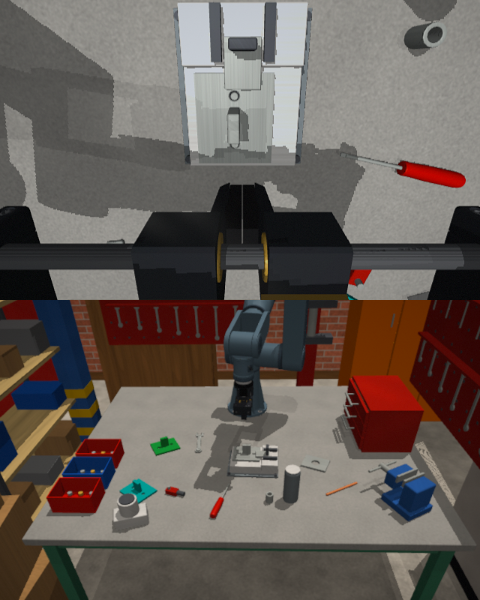

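The picture shows the keeper over the end of the plate at (243,60), the plate flat, and the other items where they were. The keeper's leading edge is at 41.1 mm, against 41 mm when fully home.

```bash
python3 -c "
from plant import ticket; print(ticket.sign_off())"
```

```text
the job is handed in; nothing more can be done
None
```

The cover plate is on the tensioner base, seated flat over both studs, and the keeper is pushed fully home. I handed the job in at about 19.5 s of robot time, with the arm clear and nothing held.

- **Resting on the studs:** I gripped the grey plate with the bar and set it on the stud tops about 12 mm short of the studs, on the robot side. It rested there for about 1 s at roughly 10 N.
- **Sliding:** Contact rose to about 22 N early in the slide, so I eased off, and the rest ran at under 10 N. The holes then dropped over the studs and the plate went down 11.9 mm onto the deck; 12 mm was expected.
- **Keeper:** I pushed its tab with closed fingers until the force rose from 3 to 12 N with no further travel.
- **Last checks:** The plate's top is level at 53.3 mm, against 53 mm nominal. The keeper's leading edge is at y = 41.1 mm, against 41 mm when fully home. In the final picture, by eye, the other items look unmoved.

No check failed. The one thing out of line was the brief 22 N contact during the slide.

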